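# Lock a T-headed specimen grip into the tester base

## Task

Take the aluminium specimen grip out of its blue nest, gently pass its T-head down through the slot in the base's steel carriage, press it down against the spring inside and turn it a quarter turn, then let go so that the spring lifts the head into its locking seat and the grip stands upright and locked. The carriage may sit anywhere along its rails, so feel for the slot with light force: never press the grip against the base with more than 30 N. Leave everything else where it is.

Things in the scene. Friction and masses are not known exactly. Their poses are not given: they have to be found in the camera images.
- grip: T-headed specimen grip, 0.2 kg, z up. Origin: centre of the T-head's underside. Upward from it: steel T-head 26 (along x) x 9 (y) mm, z 0-7 mm; round shank 8.5 mm across, z 7-27; dark flange 40 mm across, z 27-33; square aluminium body, z 33-83. A black line across the top runs along x, the head's long direction. Starts upright, flange resting on its nest, head hanging inside
- grip_hold (a point): point on the grip's axis at z 62 mm of the grip, on the aluminium body, 30 x 30 mm with flat sides facing the grip's x and y: the part to hold, from above
- nest_t: fixed blue parking nest of the grip, 64 x 64 x 44 mm, with a 37 x 21 mm opening right through (long along its x); origin at the centre of its underside. The grip lifts straight up out of it
- nest_p: fixed blue parking nest like the other, which holds the round platen
- base: fixed tester base, 150 (x) x 100 (y) mm; origin at the centre of its underside, z up. Two aluminium rails along x, tops at z 60 mm, carry a steel carriage 90 (x) x 71 (y) mm, top also at z 60, with a through slot in its middle. The carriage is clamped (against about 50 N) with its middle anywhere from x -14 to +14 mm and at y 0; this is not reported: find it by eye or feel
- slot_range (a point): middle of the range in which the slot can lie, at the carriage's top face (base x 0, y 0, z 60 mm). The slot is 30 mm long along base y and 11 mm wide along base x; its centre lies up to 14 mm from here along base x. The carriage plate is 11 mm thick (base z 49 to 60)
- turn_depth (a point): base x 0, y 0, z 39 mm: height of the T-head's underside for turning; it turns freely at base z 36 to 42. Under the slot a brass spring follower has its top at z 48.5; pushed down by the head it resists with 6 N at first, 10 N at z 42, 14 N at its hard stop at z 36
- seat (a point): base x 0, y 0, z 47 mm: height of the T-head's underside when locked. A recess 13 mm wide, 32 mm long, 5 mm deep in the underside of the carriage plate crosses the slot along base x. With the head turned 90 degrees (its x along base x, either way round, by turning either way) and let go, the spring lifts it into this recess
- platen: bystander: round steel compression platen, 50 mm across, 60 mm tall, standing with its plain round shank in the other nest; origin under the shank. Not to be used
- weight: bystander: brass calibration weight with a small knob, 44 mm across, 55 mm tall; origin under its centre
- hexkey: bystander: dark L-shaped hex key lying flat, 8 mm thick, 98 x 36 mm; origin at the middle of its long leg
- screwdriver: bystander: screwdriver lying on the table; origin on its axis underneath
- tray: bystander: white specimen tray with four orange dog-bone specimens, 90 x 130 x 22 mm; origin under its centre
- calliper: bystander: calliper lying flat, 190 mm long, 12 mm thick; origin under its beam
- jar: bystander: jar with red cap, 60 mm across, 70 mm tall; origin under its centre
Mind the look-alikes: they are no part of the job. Leave any green or turquoise look-alike of the grip alone.

How it is judged:
By the outcome, as a careful person would: the job done as asked, in the order asked, and still so for the second after the job is handed in, with the robot touching nothing.
It also fails if it takes over 72 s, if anything falls off the work surface, if the arm or the gripper's body presses on something with over 40 N, if the wrist force passes 120 N, or if a joint passes its speed limit or range.

## Robot

A 7-joint arm with a two-finger parallel gripper is mounted at the origin on the work surface. World frame = base frame: x ahead of the robot, y to its left, z up, the work surface at z = 0. Lengths are in m, angles in rad, forces in N, time in s.
With the tool pointing down it reaches from about 0.425 to 0.875 m from the base axis. Payload 8.4 kg.
Tool frame: the origin (TCP) lies midway between the tips of the shut fingers; the grasp point (between the pads) lies 19 mm behind it (manip.pinch_z is the distance from the TCP to the grasp point, in m); x points along the fingers, z is the direction in which the jaws open and shut, and the axes are right-handed (so a half turn about x gives the same grasp; the last joint's range is limited). The gripper opens to 85 mm and grips with 20 to 120 N. Pads are 22 mm wide; open, the fingers measure 114 mm over their backs; the gripper's body (76 mm by 85 mm) begins 54 mm behind the grasp point. The pads swing forward as they close: fully open they stand 13 mm farther back than shut.
Start: joints at [1.025, 0.333, 0.04, 1.465, -0.013, 1.343, -0.059], TCP at [0.281, -0.586, 0.231] pointing down, gripper open.
Joint ranges: [-2.58, 2.58], [-0.38, 2.09], [-1.3, 1.39], [0.25, 2.4], [-1.5, 4.64], [0.08, 2.09], [-2.65, 2.65]. Speed limits (rad/s): [2.22, 2.22, 2.79, 2.79, 3.14, 3.14, 3.14].

## Interface

Orientations are given as a rotation vector (axis times angle).
In Python, from rig import manip gives the robot as it stands.
- The arm moves only by the tool move_arm, never from a script. Its argument "commands" is a list of rows, each a list of 5 numbers: the gripper's target within -1 to 1 (fully open at 1, half-way at 0, shut at -1), then the shift along the tool's x, y, z in m, then the turn about the tool's x in rad. In form: [[gripper, tx, ty, tz, yaw], ...]. A call has 1 to 20 rows; each row shifts and turns the commanded pose from where the row before left it, along the tool's axes as they then stand; what a row does not reach is not made up. A row lasts 1/10 s, in which the tool goes at most 50 mm and 8.59 degrees, less where a joint would pass 70% of its speed; a pose out of reach is approached as far as the arm can. A call with a gripper value outside its range is refused whole. The fingers move at their own pace and stop on an object; "grip_force" is the grip in N (left out, the last holds). Time passes only in rows, so rows that do not move let the fingers close. It gives the time, the measured TCP pose, the force and the opening at its end, in the units of the state.
- manip.get_obs(): the state, without advancing time (a new reading comes with each control period).
- manip.get_image(name): name is "side" or "top"; returns a dict with "img" (400x640x3 uint8, blue, green, red), "fx", "fy", "cx", "cy" (pixels), "rvec" (rotation vector, rad) and "tvec" (3), from world to camera coordinates, as OpenCV has them. Camera axes: x right, y down, z forward; pixel columns grow to the right and rows downward; lengths in m; the calibration is good to about 2 mm. A picture is of the moment at which its call begins. There is no depth.
- manip.sign_off(): hands the job in, once; it reports no verdict.
Trained networks look in a picture, given as the dict that the camera call returned (one of the last four; its "shot" number tells which), for a name from the list of things; names that differ only in an ending like _2 or _b are one class to them, and where a whole thing is asked for, a point or a joint stands for the part that bears it (a point fixed in the world has none). Each returns a list of dicts, best first, with "p" (0 to 1); they miss things now and then, are a little off and sometimes report something else, mostly with a low value. They report only what shows in the picture. A call takes as long as a camera call. They do not tell look-alikes from the thing itself.
- manip.masks_of(picture, query): "pixels" (400x640 bool, what is visible of it) and "centre" ([column, row] in pixels, amid what is visible of it).
The state is a dict: "clock": time; "joint_positions": joint angles; "joint_velocities": joint speeds; "joint_torque": joint torques, N m; "tool_pos": TCP position; "ee_rot": TCP orientation; "wrist_force": force on the tool from outside, world axes, zero at the start; "ft_torque": the same for the moment, N m; "grip_width": finger opening in m.
Only numpy, scipy, OpenCV 4.12 (cv2) and the standard library are available. Lean on these libraries where they do the work, as an engineer would, in place of code of your own. Each camera call takes 0.05 s, during which the arm holds its last target. There are 200 camera calls.

## Working session

There is one attempt and no reset: what is moved stays moved. The work goes in short steps, Python scripts to look and compute and a tool call to move; the robot and the scene stay as the last step left them, time stands still between calls to the robot, and variables do not carry over. Pictures are saved under pics/ and viewed, about 8 in all and at most 12, crops included, and the job is handed in when it is done.

Besides the shell and the picture viewer there is one more tool, called after ">>>" as a command line: name --pt "numbers of a row" for each row, then --argument value for the rest. move_arm: Moves the arm, as the interface text tells. Its arguments: {"type":"object","properties":{"commands":{"type":"array"},"grip_force":{"type":"number"}},"required":["commands"]}

```bash
ls; mkdir -p pics; cat > h.py <<'E'
import numpy as np, cv2
from rig import manip
from scipy.spatial.transform import Rotation as R
def ray(p,uv):
    Rm=cv2.Rodrigues(np.array(p["rvec"],float))[0]; t=np.array(p["tvec"],float).ravel()
    d=Rm.T@np.array([(uv[0]-p["cx"])/p["fx"],(uv[1]-p["cy"])/p["fy"],1]); return -Rm.T@t,d
def at(p,uv,z):
    o,d=ray(p,uv); return o+d*(z-o[2])/d[2]
def proj(p,X):
    K=np.array([[p["fx"],0,p["cx"]],[0,p["fy"],p["cy"]],[0,0,1]],float)
    return cv2.projectPoints(np.array(X,float).reshape(-1,3),np.array(p["rvec"],float),np.array(p["tvec"],float),K,None)[0].reshape(-1,2)
E
python3 - <<'E'
from h import *
o=manip.get_obs(); print({k:np.round(v,3) for k,v in o.items()}, manip.pinch_z)
a=manip.get_image("top"); b=manip.get_image("side")
for n,p in (("top",a),("side",b)):
    cv2.imwrite(f"pics/{n}1.png",p["img"])
    print(n,p["fx"],ray(p,(320,200)))
    for q in ("grip","nest_t","nest_p","base","platen"):
        for m in manip.masks_of(p,q)[:3]:
            print(q,round(m["p"],2),np.round(m["centre"]),m["pixels"].sum(),np.round(at(p,m["centre"],.06),3))
E
```

```text
pics
{'clock': np.float64(0.0), 'joint_positions': array([ 1.025,  0.334,  0.04 ,  1.466, -0.013,  1.343, -0.059]), 'joint_velocities': array([ 0.002, -0.   , -0.002, -0.002,  0.001,  0.001,  0.001]), 'joint_torque': array([-1.0000e-03, -6.5857e+01,  1.3640e+00, -4.0556e+01,  1.7000e-02,
        1.3000e-02,  0.0000e+00]), 'tool_pos': array([ 0.281, -0.586,  0.23 ]), 'ee_rot': array([ 0.875,  1.389, -0.874]), 'wrist_force': array([ 0.212, -0.704, -0.72 ]), 'ft_torque': array([-0.009, -0.015, -0.018]), 'grip_width': np.float64(0.085)} 0.0187
top 514.6609784141291 (array([0.3958574 , 0.01568233, 1.60380069]), array([ 0.09709197, -0.03830062, -0.99471685]))
grip 0.59 [346. 248.] 146 [ 0.402 -0.122  0.06 ]
grip 0.47 [368. 232.] 129 [ 0.449 -0.189  0.06 ]
nest_t 0.85 [331. 221.] 319 [ 0.484 -0.077  0.06 ]
nest_t 0.73 [399. 207.] 266 [ 0.525 -0.283  0.06 ]
nest_p 0.85 [331. 221.] 319 [ 0.484 -0.077  0.06 ]
nest_p 0.73 [399. 207.] 266 [ 0.525 -0.283  0.06 ]
base 0.87 [271. 192.] 1669 [0.571 0.104 0.06 ]
platen 0.66 [409. 203.] 237 [ 0.54  -0.314  0.06 ]
side 414.9130134294344 (array([0.10051547, 0.66653076, 0.67773821]), array([ 0.47665794, -0.64679831, -0.59555919]))
grip 0.8 [403. 186.] 263 [ 0.456 -0.185  0.06 ]
grip 0.62 [367. 194.] 408 [ 0.515 -0.099  0.06 ]
grip 0.61 [412. 204.] 435 [ 0.402 -0.127  0.06 ]
nest_t 0.94 [392. 169.] 416 [ 0.521 -0.244  0.06 ]
nest_t 0.56 [368. 212.] 665 [ 0.473 -0.034  0.06 ]
nest_t 0.24 [369. 192.] 389 [ 0.513 -0.107  0.06 ]
nest_p 0.94 [392. 169.] 416 [ 0.521 -0.244  0.06 ]
nest_p 0.56 [368. 212.] 665 [ 0.473 -0.034  0.06 ]
nest_p 0.24 [369. 192.] 389 [ 0.513 -0.107  0.06 ]
base 0.65 [302. 236.] 2792 [0.548 0.129 0.06 ]
platen 0.48 [399. 156.] 304 [ 0.538 -0.316  0.06 ]
```

```bash
python3 - <<'E'
import cv2,numpy as np
a=cv2.imread("pics/top1.png");b=cv2.imread("pics/side1.png")
A=cv2.resize(a[150:290,220:440],(800,509),interpolation=cv2.INTER_CUBIC)
B=cv2.resize(b[120:300,220:460],(800,600),interpolation=cv2.INTER_CUBIC)
cv2.imwrite("pics/topc.png",A);cv2.imwrite("pics/sidec.png",B)
E
```

```text
(no output)
```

View pics/topc.png

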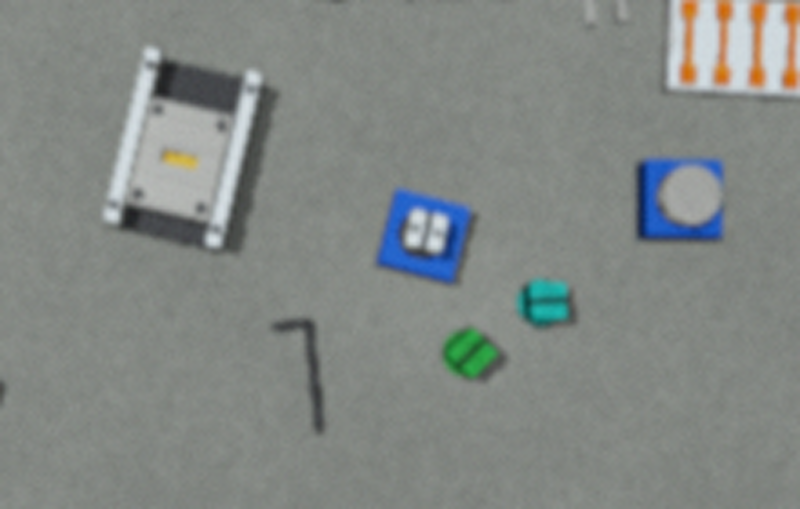

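View pics/sidec.png

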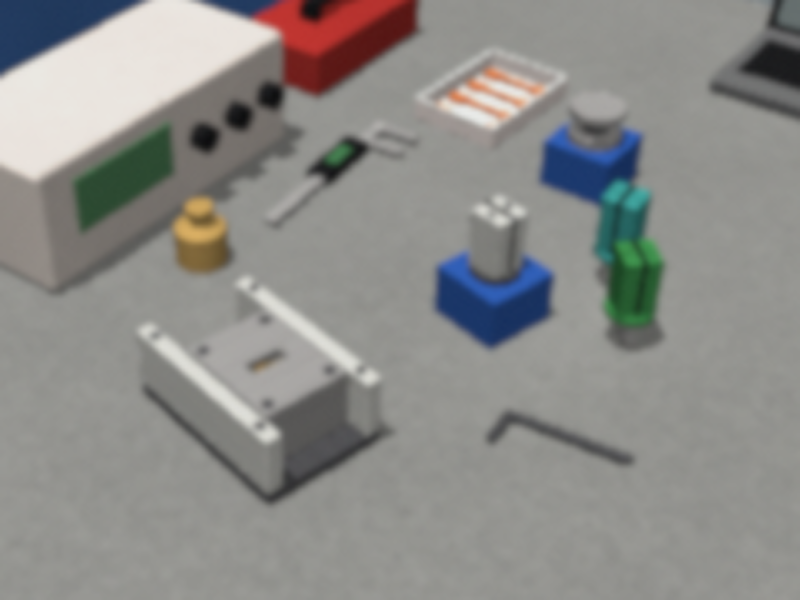

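The top view shows three look-alikes:
- The aluminium grip stands in a blue nest at full-image (337,214).
- A green one is at about (350,247).
- A turquoise one is at about (370,232).

The aluminium one fits, since it stands in the nest and is uncoloured, and the enlarged crops confirm it. The slot shows brass at about (269,194). Next I measure the poses.

```bash
cat > m.py <<'E'
from h import *
def subm(p,f,roi,s=8):
    x0,y0,x1,y1=roi
    im=cv2.resize(p["img"][y0:y1,x0:x1],None,fx=s,fy=s,interpolation=cv2.INTER_CUBIC)
    m=f(im.astype(int)).astype(np.uint8)
    n,l,st,c=cv2.connectedComponentsWithStats(m)
    full=lambda q:(np.array(q,float)+.5)/s-.5+[x0,y0]
    return m,l,st,c,full
E
python3 - <<'E'
from m import *
a=manip.get_image("top")
B=lambda i:i[...,0];G=lambda i:i[...,1];Rr=lambda i:i[...,2]
def rect(name,f,roi,z,k=0,hull=False):
    m,l,st,c,full=subm(a,f,roi)
    idx=np.argsort(-st[1:,4])+1
    for i in idx[:k+1]:
        pts=np.argwhere(l==i)[:,::-1].astype(np.float32)
        W=np.array([at(a,full(q),z)[:2] for q in pts[::3]])
        r=cv2.minAreaRect((W*1000).astype(np.float32))
        print(name,"rect mm",np.round(r[0],1),np.round(r[1],1),round(r[2],1),"centroid",np.round(W.mean(0)*1000,1),"pix",full(pts.mean(0)).round(1))
rect("nest",lambda i:(B(i)>150)&(Rr(i)<110)&(B(i)-Rr(i)>90),(318,195,355,232),.044)
im=a["img"][195:232,318:355]; print(im[12:30:2,10:24:2].sum(-1)//3)
rect("griptop",lambda i:(i.min(-1)>170),(325,203,350,224),.100,3)
rect("rails",lambda i:(i.min(-1)>170),(242,155,300,225),.060,2)
rect("slot",lambda i:(Rr(i)-B(i)>40),(255,180,285,205),.055,1)
rect("nestp",lambda i:(B(i)>150)&(B(i)-Rr(i)>90),(390,185,425,220),.044)
Rm=R.from_rotvec(manip.get_obs()["ee_rot"]).as_matrix(); print(Rm.round(3))
E
```

```text
nest rect mm [504.6 -93.7] [64.2 64.1] 75.3 centroid [504.2 -92. ] pix [335.7 214.4]
[[108 112 121 165 147 113 120]
 [111 107 144 213 196 136 190]
 [113  86 134 187 179 148 216]
 [106  85 160 169 163 157 173]
 [109  95 199 211 143 194 189]
 [114 104 160 176 127 206 208]
 [114 108  81  71  67 114 133]
 [113 114 111 105  97  95 102]
 [ 98  98 105 112 112 117 111]]
griptop rect mm [499.5 -81.4] [11.  13.2] 87.2 centroid [498.6 -81.7] pix [333.4 215. ]
griptop rect mm [495.2 -98.3] [10.3 11.9] 78.8 centroid [495.2 -98.2] pix [339.1 216.2]
griptop rect mm [513.9 -84.8] [10.8 12. ] 71.5 centroid [514.1 -85. ] pix [334.6 209.7]
griptop rect mm [ 510.4 -101.9] [10.2 11.4] 83.0 centroid [ 510.4 -101.8] pix [340.3 211. ]
rails rect mm [566.2 110.1] [64.8 83.3] 76.3 centroid [566. 111.] pix [268.7 193.4]
rails rect mm [587.  149.7] [ 13.9 113.1] 77.0 centroid [585.9 150.4] pix [255.7 186.8]
rails rect mm [566.6  65.9] [ 11.9 112.2] 76.9 centroid [565.7  65.9] pix [283.6 193.6]
slot rect mm [566.2 109.8] [30.3 12.4] 77.4 centroid [566.1 109.8] pix [269.2 193.5]
nestp rect mm [ 537.1 -311.6] [63.2 63.4] 89.7 centroid [ 530.9 -299.3] pix [403.5 205.9]
[[-0.     0.902  0.432]
 [ 0.     0.432 -0.902]
 [-1.    -0.    -0.   ]]
```

Measured poses (mm):

| Item | x, y | z | Yaw |
|---|---|---|---|
| Grip axis | ≈ (505, -92) | – | ≈ -14° |
| Base yaw | – | – | ≈ -13.4° |
| Slot | ≈ (566, 110), i.e. base x ≈ -11 | – | – |

The nest's 64 mm and the slot's 30 mm agree with the sizes given. I move above the grip, squeeze it once across to centre it, then turn and grasp it.

>>> move_arm --pt "1 0 0.0297 -0.0249 0" --pt "1 0 0.0297 -0.0249 0" --pt "1 0 0.0297 -0.0249 0" --pt "1 0 0.0297 -0.0249 0" --pt "1 0 0.0297 -0.0249 0" --pt "1 0 0.0297 -0.0249 0" --pt "1 0 0.0297 -0.0249 0" --pt "1 0 0.0297 -0.0249 0" --pt "1 0 0.0297 -0.0249 0" --pt "1 0 0.0297 -0.0249 0" --pt "1 0 0.0297 -0.0249 0" --pt "1 0 0.0297 -0.0249 0" --pt "1 0 0.0297 -0.0249 0" --pt "1 0 0.0297 -0.0249 0" --pt "1 0 0 0 0.138" --pt "1 0 0 0 0.138" --pt "1 0 0 0 0.138" --pt "1 0 0 0 0.138" --pt "1 0 0 0 0.138" --pt "1 0 0 0 0"

```text
clock: 2.65
tool_pos: [0.5052, -0.0921, 0.2315]
ee_rot: [1.388, 1.083, -1.388]
wrist_force: [-0.4, -0.8, 0.6]
grip_width: 0.0856
```

>>> move_arm --pt "1 0.03 0 0 0" --pt "1 0.04 0 0 0" --pt "1 0.04 0 0 0" --pt "1 0.03 0 0 0" --pt "1 0.02 0 0 0" --pt "1 0.01 0 0 0" --pt "1 0 0 0 0" --grip_force 20

```text
clock: 3.35
tool_pos: [0.5045, -0.092, 0.0604]
ee_rot: [1.384, 1.087, -1.386]
wrist_force: [-0.6, -0.4, 0.1]
grip_width: 0.0852
```

```bash
cat > s.py <<'E'
from h import *
o=manip.get_obs(); M=R.from_rotvec(o["ee_rot"]).as_matrix()
ang=lambda v:round(float(np.degrees(np.arctan2(v[1],v[0]))),2)
print("t",o["clock"],"pos mm",(np.array(o["tool_pos"])*1e3).round(1),"jaw",ang(M[:,2]),"down",M[2,0].round(4),"F",np.round(o["wrist_force"],1),"T",np.round(o["ft_torque"],2),"w",round(o["grip_width"]*1e3,1),"j",np.round(o["joint_positions"],2))
E
cat > look.py <<'E'
import sys
from s import *
n=sys.argv[1]; w=[]
for c,X,h in (("side",[float(v) for v in sys.argv[2:5]],50),("top",[float(v) for v in sys.argv[2:5]],40)):
    p=manip.get_image(c); u,v=proj(p,X)[0].astype(int)
    w.append(cv2.resize(p["img"][max(v-h,0):v+h,max(u-h,0):u+h],(400,400),interpolation=cv2.INTER_CUBIC))
cv2.imwrite(f"pics/{n}.png",np.hstack(w))
E
python3 look.py g1 .505 -.092 .08
```

```text
t 3.35 pos mm [504.5 -92.   60.4] jaw -103.8 down -1.0 F [-0.6 -0.4  0.1] T [ 0.   -0.03 -0.02] w 85.2 j [ 0.41  0.25 -0.36  1.97  0.1   0.95 -1.81]
```

View pics/g1.png

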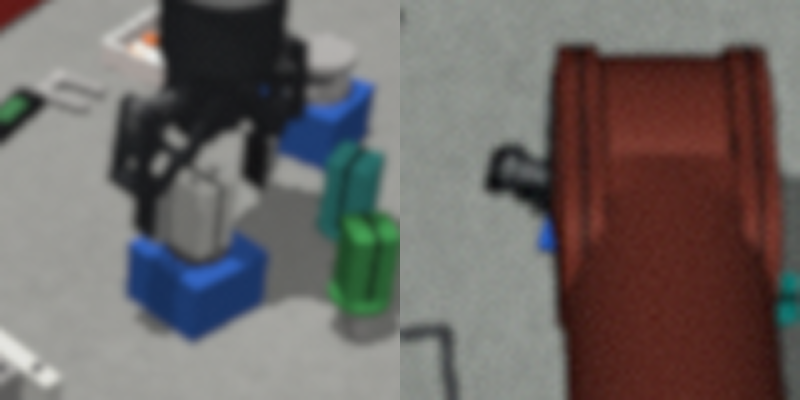

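The side crop shows the open fingers astride the aluminium body at about (195,215). I squeeze lightly, reopen, turn a quarter and grasp.

>>> move_arm --pt "-1 0 0 0 0" --pt "-1 0 0 0 0" --pt "-1 0 0 0 0" --pt "-1 0 0 0 0" --pt "-1 0 0 0 0" --pt "-1 0 0 0 0" --pt "-1 0 0 0 0" --pt "-1 0 0 0 0" --pt "-1 0 0 0 0" --pt "-1 0 0 0 0" --grip_force 20

```text
clock: 4.45
tool_pos: [0.5055, -0.0922, 0.0618]
ee_rot: [1.386, 1.084, -1.386]
wrist_force: [-0.9, 0.3, 4.5]
grip_width: 0.0298
```

```bash
python3 s.py
```

```text
t 4.45 pos mm [505.5 -92.2  61.8] jaw -103.93 down -1.0 F [-0.9  0.3  4.5] T [0.12 0.22 0.02] w 29.8 j [ 0.41  0.24 -0.36  1.97  0.1   0.95 -1.81]
```

>>> move_arm --pt "1 0 0 0 0" --pt "1 0 0 0 0" --pt "1 0 0 0 0" --pt "1 0 0 0 0" --pt "1 0 0 0 0" --pt "1 0 0 0 0" --pt "1 0 0 0 -0.131" --pt "1 0 0 0 -0.131" --pt "1 0 0 0 -0.131" --pt "1 0 0 0 -0.131" --pt "1 0 0 0 -0.131" --pt "1 0 0 0 -0.131" --pt "1 0 0 0 -0.131" --pt "1 0 0 0 -0.131" --pt "1 0 0 0 -0.131" --pt "1 0 0 0 -0.131" --pt "1 0 0 0 -0.131" --pt "1 0 0 0 -0.131" --pt "1 0 0 0 0" --pt "1 0 0 0 0"

```text
clock: 6.45
tool_pos: [0.5052, -0.0922, 0.0613]
ee_rot: [0.193, 1.562, -0.193]
wrist_force: [0.3, 0.7, 0.3]
grip_width: 0.0859
```

>>> move_arm --pt "-1 0 0 0 0" --pt "-1 0 0 0 0" --pt "-1 0 0 0 0" --pt "-1 0 0 0 0" --pt "-1 0 0 0 0" --pt "-1 0 0 0 0" --pt "-1 0 0 0 0" --pt "-1 0 0 0 0" --pt "-1 0 0 0 0" --pt "-1 0 0 0 0" --pt "-1 0 0 0 0" --pt "-1 0 0 0 0" --grip_force 60

```text
clock: 7.65
tool_pos: [0.5054, -0.0921, 0.0615]
ee_rot: [0.19, 1.562, -0.19]
wrist_force: [0.5, 0.4, 5.0]
grip_width: 0.0292
```

```bash
python3 s.py
```

```text
t 7.65 pos mm [505.4 -92.1  61.5] jaw -13.87 down -1.0 F [0.5 0.4 5. ] T [ 0.13  0.24 -0.03] w 29.2 j [ 0.61  0.27 -0.58  1.96  0.18  0.96 -0.3 ]
```

>>> move_arm --pt "-1 -0.005 0 0 0" --pt "-1 -0.015 0 0 0" --pt "-1 -0.03 0 0 0" --pt "-1 -0.03 0 0 0" --pt "-1 -0.03 0 0 0" --pt "-1 0 0.021 0.001 0" --pt "-1 0 0.03 0.0015 0" --pt "-1 0 0.03 0.0015 0" --pt "-1 0 0.03 0.0015 0" --pt "-1 0 0.03 0.0015 0" --pt "-1 0 0.03 0.0015 0" --pt "-1 0 0.02 0.001 0" --pt "-1 0 0.0146 0.0006 0" --pt "-1 0 0.005 0.0005 0" --pt "-1 0 0 0 0" --pt "-1 0 0 0 -0.13" --pt "-1 0 0 0 -0.13" --pt "-1 0 0 0 -0.13" --pt "-1 0 0 0 -0.13" --pt "-1 0 0 0 -0.13"

```text
clock: 9.65
tool_pos: [0.5659, 0.1078, 0.1714]
ee_rot: [-0.323, 1.547, 0.322]
wrist_force: [0.4, -0.0, -2.4]
grip_width: 0.0292
```

>>> move_arm --pt "-1 0 0 0 -0.13" --pt "-1 0 0 0 -0.13" --pt "-1 0 0 0 -0.13" --pt "-1 0 0 0 -0.13" --pt "-1 0 0 0 -0.13" --pt "-1 0 0 0 -0.13" --pt "-1 0 0 0 -0.13" --pt "-1 0 0 0 0" --pt "-1 0 0 0 0"

```text
clock: 10.55
tool_pos: [0.566, 0.1085, 0.1713]
ee_rot: [-1.017, 1.321, 1.017]
wrist_force: [-0.4, -0.0, -2.3]
grip_width: 0.0293
```

```bash
python3 look.py h1 .566 .11 .14
```

```text
t 10.55 pos mm [566.  108.5 171.3] jaw 75.21 down -1.0 F [-0.4 -0.  -2.3] T [-0.04 -0.06  0.05] w 29.3 j [ 0.52  0.38 -0.97  1.69  0.33  1.25  0.79]
```

View pics/h1.png

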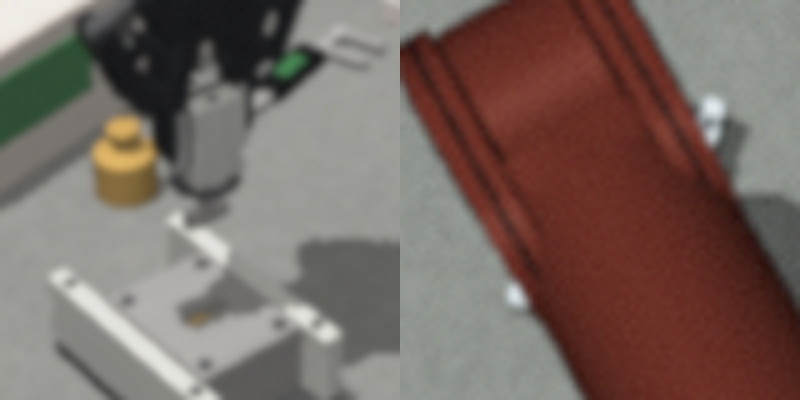

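>>> move_arm --pt "-1 0 0 0.0013 -0.026" --pt "-1 0.02 0 0 0" --pt "-1 0.02 0 0 0" --pt "-1 0.015 0 0 0" --pt "-1 0.007 0 0 0" --pt "-1 0 0 0 0" --pt "-1 0 0 0 0" --pt "-1 0 0 0 0"

```text
clock: 11.45
tool_pos: [0.5668, 0.1113, 0.1102]
ee_rot: [-1.041, 1.307, 1.04]
wrist_force: [-0.5, -0.3, -1.9]
grip_width: 0.0295
```

```bash
python3 look.py h2 .566 .11 .08
```

```text
t 11.45 pos mm [566.8 111.3 110.2] jaw 77.01 down -1.0 F [-0.5 -0.3 -1.9] T [-0.04  0.    0.01] w 29.5 j [ 0.49  0.44 -0.94  1.75  0.39  1.15  0.77]
```

View pics/h2.png

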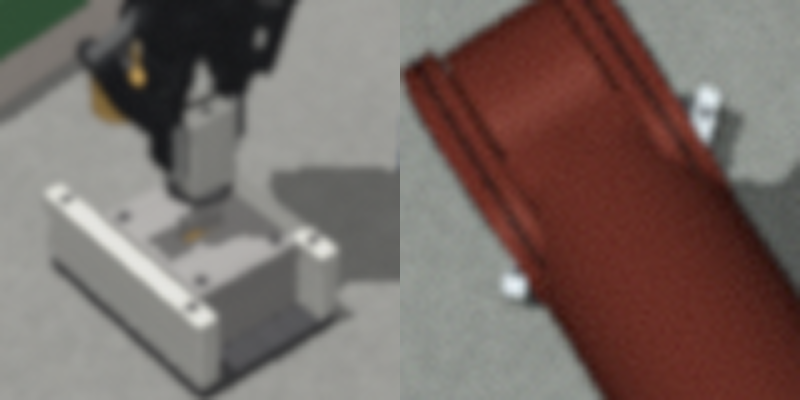

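```bash
python3 - <<'E'
from m import *
p=manip.get_image("side"); o=manip.get_obs(); x,y,z=o["tool_pos"]
M=R.from_rotvec(o["ee_rot"]).as_matrix(); J=M[:,2];Y=M[:,1]
c=np.array([x,y,0])
print("tcp pred head", proj(p,[[x,y,.066],[x,y,.093],[x,y,.149]]).round(1))
u,v=proj(p,[.566,.11,.08])[0].astype(int)
x0,y0=u-32,v-25
im=cv2.resize(p["img"][y0:y0+50,x0:x0+64],(768,600),interpolation=cv2.INTER_CUBIC)
S=12
def draw(pts,col):
    q=((proj(p,pts)-[x0,y0]+.5)*S-.5).astype(np.int32); cv2.polylines(im,[q.reshape(-1,1,2)],True,col,1)
def box(c,a,b,A,B,z): return [[*(c[:2]+s*a*A[:2]+t*b*B[:2]),z] for s,t in ((1,1),(1,-1),(-1,-1),(-1,1))]
draw(box(c,.013,.0045,J,Y,.066),(0,0,255))
draw(box(c,.015,.015,J,Y,.149),(0,255,0))
e=np.radians(-13.4);X=np.array([np.cos(e),np.sin(e),0]);V=np.array([-np.sin(e),np.cos(e),0])
s=np.array([.5662,.1098,0])
draw(box(s,.015,.0055,V,X,.060),(255,0,255))
b=np.array([.5768,.1078,0]); draw(box(b,.0,.075,V,X,.06),(255,0,0)); 
for k in (1,-1): draw(box(b+k*V*.0355,.0,.075,V,X,.06),(255,0,0))
cv2.imwrite("pics/ov.png",im)
f=lambda i:(i[...,2]-i[...,0]>40)
m,l,st,cc,full=subm(p,f,(u-15,v-5,u+15,v+25)); print(st[1:],[full(k) for k in cc[1:]])
for i in range(1,len(st)): print(at(p,full(cc[i]),.0485))
E
```

```text
tcp pred head [[299.8 226.4]
 [299.5 217.2]
 [298.8 197. ]]
[[ 99 106  16  11 126]] [array([297.86111111, 229.40674603])]
[0.57696923 0.10625569 0.0485    ]
```

View pics/ov.png

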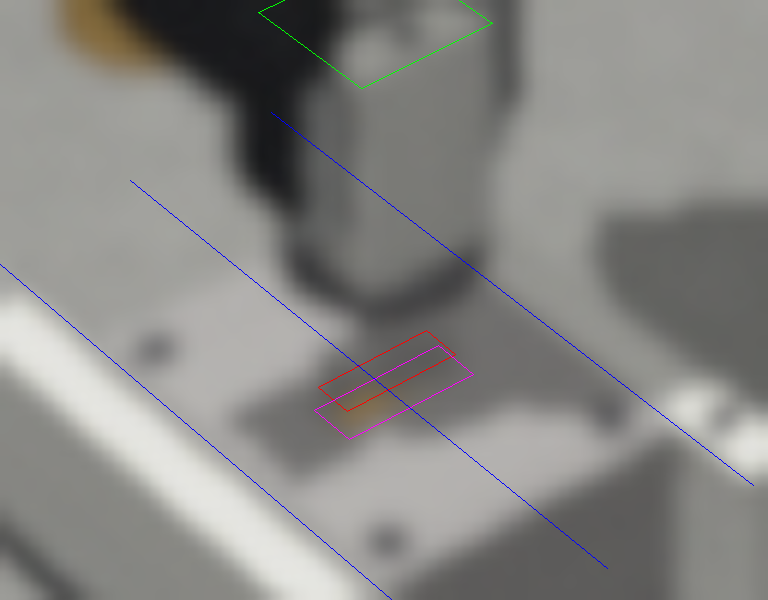

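```bash
python3 - <<'E'
from h import *
p=manip.get_image("side")
print(proj(p,[[.5668,.1113,.060]]))
for q in ((299.4,227.9),(299.3,227.4)): print(at(p,q,.06))
# nest top corners check in side view & screws at sub-pixel
g=cv2.cvtColor(cv2.imread("pics/side1.png"),cv2.COLOR_BGR2GRAY)
S=[]
for c in ((203,350),(265,320),(328,370),(267,403)):
    u,v=c[0]*.3+219.65,c[1]*.3+119.65
    a=np.array([[max(0,175-g[int(round(v))+j,int(round(u))+i]*1.0) for i in range(-3,4)] for j in range(-3,4)])
    a-=np.median(a); a[a<8]=0
    ii,jj=np.meshgrid(range(-3,4),range(-3,4)); S.append([round(u)+(a*ii).sum()/a.sum(),round(v)+(a*jj).sum()/a.sum()])
W=np.array([at(p,s,.06) for s in S])*1e3; print(np.round(S,1),W.round(1),W.mean(0).round(1))
print(np.linalg.norm(W[0]-W[1]),np.linalg.norm(W[1]-W[2]),np.linalg.norm(W[0]-W[2]))
E
```

```text
[[299.78734515 228.4705954 ]]
[0.56877189 0.11026098 0.06      ]
[0.57006504 0.10901873 0.06      ]
[[280.4 224.7]
 [298.5 215. ]
 [319.3 232. ]
 [301.  242.2]] [[611.2 127.7  60. ]
 [600.1  74.6  60. ]
 [523.6  94.5  60. ]
 [535.6 146.   60. ]] [567.6 110.7  60. ]
54.22667759369241 78.99765191055454 93.64434724106374
```

Two cameras put the slot at (566.2,109.8) and (567.6,110.7). I aim for about (567,110.2) and feel downward.

>>> move_arm --pt "-1 0 -0.0004 -0.0009 0.007" --pt "-1 0.002 0 0 0" --pt "-1 0.001 0 0 0" --pt "-1 0.001 0 0 0" --pt "-1 0.001 0 0 0" --pt "-1 0.001 0 0 0" --pt "-1 0.001 0 0 0" --pt "-1 0 0 0 0" --pt "-1 0 0 0 0"

```text
clock: 12.55
tool_pos: [0.5666, 0.11, 0.1023]
ee_rot: [-1.035, 1.311, 1.035]
wrist_force: [2.0, -0.7, -3.0]
grip_width: 0.0294
```

```bash
python3 s.py
```

```text
t 12.55 pos mm [566.6 110.  102.3] jaw 76.6 down -1.0 F [ 2.  -0.7 -3. ] T [-0.04 -0.35  0.01] w 29.4 j [ 0.49  0.45 -0.94  1.76  0.4   1.13  0.76]
```

>>> move_arm --pt "-1 0 -0.0003 0 0" --pt "-1 0.001 0 0 0" --pt "-1 0.001 0 0 0" --pt "-1 0.001 0 0 0" --pt "-1 0 0 0 0" --pt "-1 0 0 0 0"

```text
clock: 13.15
tool_pos: [0.5667, 0.11, 0.0992]
ee_rot: [-1.035, 1.311, 1.035]
wrist_force: [0.2, 0.5, -2.5]
grip_width: 0.0295
```

```bash
python3 s.py
```

```text
t 13.15 pos mm [566.7 110.   99.2] jaw 76.6 down -1.0 F [ 0.2  0.5 -2.5] T [-0.02 -0.11  0.  ] w 29.5 j [ 0.48  0.45 -0.93  1.76  0.4   1.13  0.76]
```

The head is in the slot with almost no lateral force. I go on down to the follower.

>>> move_arm --pt "-1 0.0015 0 0 0" --pt "-1 0.0015 0 0 0" --pt "-1 0.0015 0 0 0" --pt "-1 0.0015 0 0 0" --pt "-1 0.001 0 0 0" --pt "-1 0.001 0 0 0" --pt "-1 0.001 0 0 0" --pt "-1 0 0 0 0"

```text
clock: 13.95
tool_pos: [0.5668, 0.11, 0.0905]
ee_rot: [-1.035, 1.311, 1.035]
wrist_force: [-3.0, -1.2, 4.1]
grip_width: 0.0294
```

```bash
python3 s.py
```

```text
t 13.95 pos mm [566.8 110.   90.5] jaw 76.6 down -1.0 F [-3.  -1.2  4.1] T [-0.26  0.55  0.09] w 29.4 j [ 0.48  0.46 -0.93  1.77  0.41  1.11  0.75]
```

>>> move_arm --pt "-1 0.001 0.0002 0 0" --pt "-1 0.001 0 0 0" --pt "-1 0.001 0 0 0" --pt "-1 0.001 0 0 0" --pt "-1 0.001 0 0 0" --pt "-1 0.001 0 0 0" --pt "-1 0.001 0 0 0" --pt "-1 0 0 0 0" --pt "-1 0 0 0 0"

```text
clock: 14.85
tool_pos: [0.5669, 0.11, 0.084]
ee_rot: [-1.036, 1.31, 1.035]
wrist_force: [-2.8, -1.5, 8.4]
grip_width: 0.0292
```

```bash
python3 s.py
```

```text
t 14.85 pos mm [566.9 110.   84. ] jaw 76.6 down -1.0 F [-2.8 -1.5  8.4] T [-0.43  0.79 -0.04] w 29.2 j [ 0.47  0.47 -0.92  1.78  0.42  1.1   0.75]
```

>>> move_arm --pt "-1 0.001 0.0001 0 0" --pt "-1 0 0 0 0" --pt "-1 0 0 0 0.08" --pt "-1 0 0 0 0.08" --pt "-1 0 0 0 0.08" --pt "-1 0 0 0 0.08" --pt "-1 0 0 0 0.08" --pt "-1 0 0 0 0"

```text
clock: 15.65
tool_pos: [0.5678, 0.1107, 0.0836]
ee_rot: [-0.729, 1.442, 0.728]
wrist_force: [-0.7, -0.8, 9.4]
grip_width: 0.0296
```

```bash
python3 s.py
```

```text
t 15.65 pos mm [567.8 110.7  83.6] jaw 53.53 down -1.0 F [-0.7 -0.8  9.4] T [-0.04  0.08 -0.01] w 29.6 j [ 0.42  0.44 -0.84  1.78  0.37  1.08  0.38]
```

>>> move_arm --pt "-1 0 0 0 0.097" --pt "-1 0 0 0 0.097" --pt "-1 0 0 0 0.097" --pt "-1 0 0 0 0.097" --pt "-1 0 0 0 0.097" --pt "-1 0 0 0 0.097" --pt "-1 0 0 0 0"

```text
clock: 16.35
tool_pos: [0.5679, 0.1107, 0.0837]
ee_rot: [-0.276, 1.55, 0.276]
wrist_force: [0.1, -0.1, 9.5]
grip_width: 0.0293
```

```bash
python3 s.py
```

```text
t 16.35 pos mm [567.9 110.7  83.7] jaw 20.15 down -1.0 F [ 0.1 -0.1  9.5] T [-0.03  0.06 -0.01] w 29.3 j [ 0.33  0.41 -0.73  1.78  0.31  1.07 -0.16]
```

Remaining turn: 33.5° (0.585 rad).

>>> move_arm --pt "-1 0 0 0 0.097" --pt "-1 0 0 0 0.097" --pt "-1 0 0 0 0.097" --pt "-1 0 0 0 0.097" --pt "-1 0 0 0 0.097" --pt "-1 0 0 0 0.1" --pt "-1 0 0 0 0" --pt "-1 0 0 0 0"

```text
clock: 17.15
tool_pos: [0.5679, 0.1107, 0.0837]
ee_rot: [0.181, 1.56, -0.18]
wrist_force: [-0.1, -1.1, 8.8]
grip_width: 0.0294
```

```bash
python3 s.py
```

```text
t 17.15 pos mm [567.9 110.7  83.7] jaw -13.18 down -1.0 F [-0.1 -1.1  8.8] T [-0.05 -0.   -0.06] w 29.4 j [ 0.25  0.38 -0.62  1.79  0.25  1.05 -0.7 ]
```

The head turned freely. I ease it up with the spring to see that it enters the recess, then let go.

>>> move_arm --pt "-1 -0.001 0 0 0" --pt "-1 -0.001 0 0 0" --pt "-1 -0.001 0 0 0" --pt "-1 -0.001 0 0 0" --pt "-1 -0.001 0 0 0" --pt "-1 0 0 0 0" --pt "-1 0 0 0 0"

```text
clock: 17.85
tool_pos: [0.5679, 0.1106, 0.0884]
ee_rot: [0.181, 1.56, -0.179]
wrist_force: [0.5, 0.8, 6.2]
grip_width: 0.0292
```

```bash
python3 s.py
```

```text
t 17.85 pos mm [567.9 110.6  88.4] jaw -13.17 down -1.0 F [0.5 0.8 6.2] T [ 0.12 -0.27 -0.03] w 29.2 j [ 0.25  0.37 -0.63  1.78  0.25  1.06 -0.69]
```

>>> move_arm --pt "0 0 0 0 0" --pt "0 0 0 0 0" --pt "1 0 0 0 0" --pt "1 0 0 0 0" --pt "1 0 0 0 0" --pt "1 0 0 0 0" --pt "1 0 0 0 0" --pt "1 0 0 0 0"

```text
clock: 18.65
tool_pos: [0.5665, 0.11, 0.0873]
ee_rot: [0.181, 1.563, -0.181]
wrist_force: [0.0, 1.0, -0.3]
grip_width: 0.0852
```

```bash
python3 look.py r1 .568 .11 .09
```

```text
t 18.65 pos mm [566.5 110.   87.3] jaw -13.18 down -1.0 F [ 0.   1.  -0.3] T [ 0.02 -0.06 -0.03] w 85.2 j [ 0.25  0.38 -0.62  1.78  0.25  1.06 -0.69]
```

View pics/r1.png

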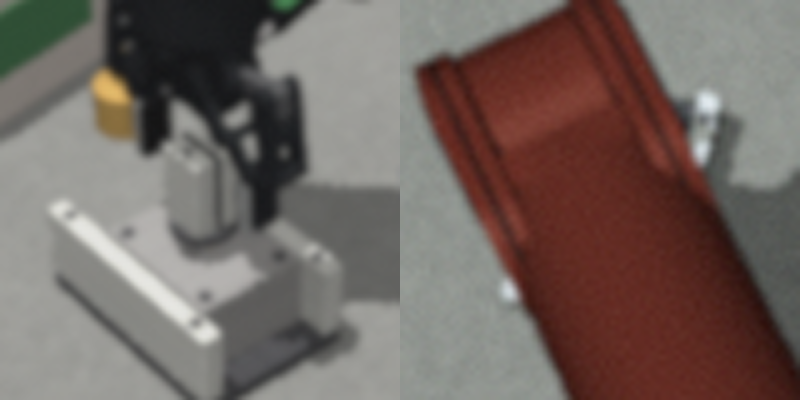

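Released, and the grip stands upright. I withdraw straight up and aside to check.

>>> move_arm --pt "1 -0.01 0 0 0" --pt "1 -0.02 0 0 0" --pt "1 -0.03 0 0 0" --pt "1 -0.03 0 0 0" --pt "1 -0.03 0 0 0" --pt "1 -0.03 0 0 0" --pt "1 0 -0.03 0 0" --pt "1 0 -0.04 0 0" --pt "1 0 -0.04 0 0" --pt "1 0 -0.04 0 0" --pt "1 0 -0.04 0 0" --pt "1 0 -0.04 0 0" --pt "1 0 -0.03 0 0" --pt "1 0 0 0 0" --pt "1 0 0 0 0"

```text
clock: 20.25
tool_pos: [0.5072, -0.1433, 0.238]
ee_rot: [0.182, 1.563, -0.181]
wrist_force: [-0.6, 1.0, 0.4]
grip_width: 0.0854
```

```bash
python3 look.py r2 .568 .11 .09; python3 - <<'E'
from h import *
s=manip.get_image("side"); t=manip.get_image("top")
# expected top square of locked grip (head underside z 47 -> top z 130), and outlines vs pictures
e=np.radians(-13.4);X=np.array([np.cos(e),np.sin(e)]);Y=np.array([-np.sin(e),np.cos(e)])
c=np.array([.5672,.1102]); W=[]
for p,h in ((s,40),(t,25)):
    u,v=proj(p,[.567,.11,.1])[0].astype(int)
    k=400//(2*h); im=cv2.resize(p["img"][v-h:v+h,u-h:u+h],(400,400),interpolation=cv2.INTER_CUBIC)
    for z,col in ((.130,(0,0,255)),(.119,(255,0,0))):
        q=proj(p,[[*(c+.015*(a*X+b*Y)),z] for a,b in ((1,1),(1,-1),(-1,-1),(-1,1))])
        cv2.polylines(im,[(((q-[u-h,v-h]+.5)*k)-.5).astype(np.int32).reshape(-1,1,2)],True,col,1)
    W.append(im)
cv2.imwrite("pics/r3.png",np.hstack(W))
E
```

```text
t 20.25 pos mm [ 507.2 -143.3  238. ] jaw -13.25 down -1.0 F [-0.6  1.   0.4] T [ 0.1  -0.02  0.04] w 85.4 j [ 0.64  0.11 -0.48  1.73  0.05  1.31 -0.08]
```

View pics/r3.png

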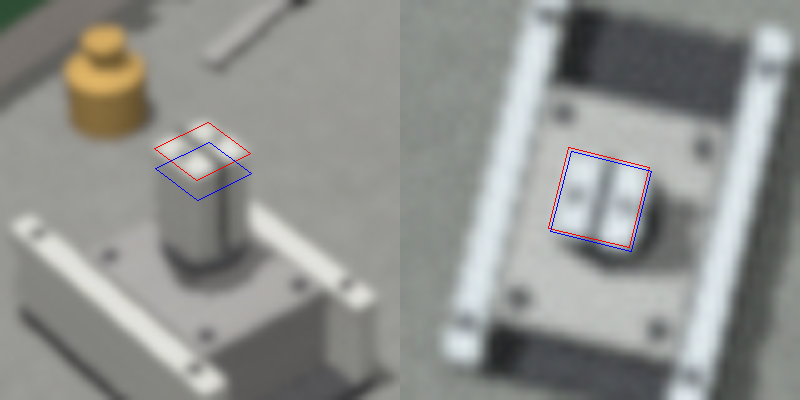

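The final side and top pictures show the grip upright. Its top matches the outline drawn for the locked height (z 130, red) and not the one 11 mm lower. Its line runs along base x, so I hand the job in.

```bash
python3 -c "
from rig import manip
print(manip.sign_off())"
```

```text
the job is handed in; nothing more can be done
None
```

The aluminium grip now stands upright in the carriage and looks locked. I handed the job in at about 20 s of the 72 s allowed.

**What I did:** I took the grip from its blue nest and left the green and turquoise look-alikes alone. A light squeeze across it centred it before the grasp. The T-head entered the slot at base x ≈ -10 to -11 mm on the first try. I pressed it onto the spring, turned it a quarter turn, eased it up about 5 mm with the spring and let go.

**Forces:** The highest vertical force I read was about 9.5 N and the highest sideways about 3 N, well under the 30 N limit. I read forces only at the end of each move.

**Last checks:**
- **Position:** in both cameras the grip's top matches the predicted locked height (head underside at z 47 mm), within the roughly 2 mm calibration. Its line runs along base x.
- **Robot:** the gripper is open and clear, touching nothing.
- **Disagreement:** the two cameras differed by about 1.5 mm on where the slot was, and I aimed between them.
- **Not checked:** I did not tug the grip to test the lock, and I did not measure the other objects again at the end.

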